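# Hang the paste squeegee on the drop-latch peg

### The job

Put the paste squeegee away: lift it out of its slotted rest and slide its hanging eye onto the peg of the stand, so that the eye lifts the little gravity flap under the peg, presses the sprung plate back and the flap drops down behind it. Feel your way and press gently, only as hard as it takes for the flap to drop, then let go: the squeegee must hang upright, caught between the sprung plate and the closed flap. Leave the small tools and the spool around it where they lie.

Things in the scene. Friction and masses are not known exactly. Their poses are not given: they have to be found in the camera images.
- grip (a point): Centre of the squeegee's grip: a grey upright block 24 mm (x) by 26 mm (y) by 56 mm tall with two dark bands, at the top of the squeegee, 124 mm above the blade's lower edge.
- eye (a point): Centre of the squeegee's hanging eye: a round hole 24 mm in diameter, running along the squeegee's x through its 8 mm web, 48 mm below the grip's centre and 76 mm above the blade's lower edge.
- squeegee: Rigid hand squeegee, about 0.2 kg, 152 mm tall, alike front and back. Origin: middle of the lower edge; x through its thickness, y along its width, z up. From below: steel blade 66 mm wide, 5 thick; clamp bar 72 wide, 10 thick, from 36 to 50 mm; aluminium web 40 wide, 8 thick, from 50 to 96 mm, with the eye; grip from 96 to 152 mm.
- rest: Fixed black rest block 46 x 86 x 30 mm, origin at the centre of its underside; slot along its y, 7.6 mm wide, 22 mm deep (floor 8 mm up). The squeegee stands in it at the start, its x along the block's x, leaning a few degrees at most; lift it straight up by 30 mm or more to clear it.
- stand: Fixed peg stand, 150 mm tall; origin under the centre of its post, z up, x from the peg's free end towards the post (away from the robot at yaw 0). Base plate 8 mm thick from x -75 to +40 mm, y +-45; post 36 x 50 mm with a rail on top; on the rail a grey carriage block 40 mm wide, its top 12 mm above the peg's axis, carries peg, flap and sprung plate.
- peg_line (a point): Point on the peg's axis (z 135 mm, 76 mm in front of the post's centre; axes as the stand's) where the flap's pivot lies if the carriage is at mid-rail. The carriage is clamped up to 12 mm to either side along x; where is NOT measured and must be felt or seen; it does not shift in use. Peg: level, 10 mm wide, 12 mm high; its free end is 8 mm in front of the true pivot.
- plate_spot (a point): On the front of the sprung plate as it would be with the carriage at mid-rail (fixed to the stand): 24 mm behind the pivot. Plate 40 mm wide, from 12 mm above to 26 mm below the peg's axis. It yields from 1.5 N at 1 N per mm and stops hard after 13 mm (14.5 N). Released, it drives the eye about 5 mm back against the closed flap.
- hang_spot (a point): Where the eye's centre comes to hang if the carriage is at mid-rail (fixed to the stand): 5 mm below the peg's axis, 21.5 mm behind the pivot. The flap drops when the plate is pushed 6 to 7 mm back (8 N, 1.5 mm more if the eye is carried 2 mm higher, plus friction), so a push of 10 to 13 N is right; over 20 N between squeegee and stand is too rough.
- flap (a joint): Gravity flap: steel tongue 28 mm long, 4 wide, 6 thick, pivoted between the peg's two cheeks. 0 rad: closed, pointing 58 degrees down and inward (to the post) against its stop, tip 24 mm below the peg's axis, 15 mm behind the pivot. Grows as it is lifted; an entering eye lifts it 0.25 to 0.5 rad with under 1 N; it then falls back to 0 behind the eye.
- solder_spool: Bystander: solder spool with blue flanges, 74 x 62 x 76 mm, origin under its centre.
- flush_cutter: Bystander: black flush cutter lying flat, 112 x 43 x 11 mm, origin under its centre.
- driver_fine: Bystander: small screwdriver lying flat, 131 x 14 x 15 mm, origin under its centre.
- tweezers: Bystander: tweezers lying flat, 121 x 14 x 9 mm, origin under their centre.
Not all that is in view belongs to the job. There is more than one size of the squeegee; the one meant has the size given above.

How it is judged:
By the outcome, as a careful person would: the job done as asked, in the order asked, and still so for the second after the job is handed in, with the robot touching nothing.
It also fails if it takes over 70 s, if anything falls off the work surface, if the arm or the gripper's body presses on something with over 40 N, if the wrist force passes 120 N, or if a joint passes its speed limit or range.

### The arm

A 6-joint arm with a two-finger parallel gripper is mounted at the origin on the work surface; the furniture and walls round the work are solid. World frame = base frame: x ahead of the robot, y to its left, z up, the work surface at z = 0. Lengths are in mm, angles in rad, forces in N, time in s.
With the tool pointing down it reaches from about 275 to 750 mm from the base axis. Payload 10.2 kg.
Tool frame: the origin (TCP) lies at the very end of the fingers, on their centre line; the grasp point (between the pads) lies ctrl.grip_depth behind it (ctrl.grip_depth is the distance from the TCP to the grasp point, in mm); z points along the fingers, y is the direction in which the jaws open and shut (so a half turn about z gives the same grasp; the last joint's range is limited). The gripper opens to 85 mm and grips with 20 to 120 N. Pads are 22 mm wide; open, the fingers measure 114 mm over their backs; the gripper's body (76 mm by 85 mm) begins 54 mm behind the grasp point. The pads swing forward as they close: fully open they stand 13 mm farther back than shut.
Start: joints at [-0.223, 0.313, 1.498, -0, 1.331, -0.223], TCP at [525.006, -0.013, 231.294] pointing down, gripper open.
Joint ranges: [-2.94, 2.94], [-0.97, 2.17], [0.19, 2.56], [-1.23, 4.37], [0.02, 3.11], [-2.88, 2.88]. Speed limits (rad/s): [2.39, 2.39, 3.01, 3.14, 3.14, 3.14].

### API

Orientations are given as a unit quaternion [w, x, y, z].
In Python, from rig import telemetry, eyes, ctrl, nets gives the robot as it stands. The module is installed in compiled form; this text tells all that it offers.
- The arm moves only by the tool drive_tool, never from a script. Its argument "series" is text: rows parted by semicolons, each of 7 numbers parted by spaces: the shift along the tool's x, y, z normalised to -1 to 1, where 1 is 0.12 m, then the turn, a rotation vector about the tool's x, y, z normalised to -1 to 1, where 1 is 0.5 rad, then the opening, from 0 (shut) to 1 (fully open). In form: tx ty tz wx wy wz hand; .... A call has 1 to 20 rows; each row is the pose to reach, as a shift and turn from the pose measured when the call began, along the tool's axes at that moment; what a row does not reach only later rows make up. A row lasts 1/10 s, in which the tool goes at most 50 mm and 8.59 degrees, less where a joint would pass 70% of its speed; a pose out of reach is approached as far as the arm can. A call with a number of a shift or a turn outside -1 to 1 is refused whole. A call with a gripper value outside its range is refused whole. The fingers move at their own pace and stop on an object; "newtons" is the grip in N (left out, the last holds). Time passes only in rows, so rows that repeat a pose let the fingers close. It gives the time, the measured TCP pose, the force and the opening at its end, in the units of the state.
- telemetry.sense(): the state, without advancing time (a new reading comes with each control period).
- eyes.capture(name): name is "scene" or "side" or "wrist"; returns a dict with "frame" (480x640x3 uint8, red, green, blue), "fx", "fy", "cx", "cy" (pixels), "view" (4x4, takes a point from world to camera coordinates). Camera axes: x right, y up, looking along -z (the intrinsics and any distortion apply to the point x, -y, -z); pixel columns grow to the right and rows downward; lengths in mm; the calibration is good to about 2 mm. A picture is of the moment at which its call begins. There is no depth.
- ctrl.finish_job(): hands the job in, once; it reports no verdict.
Trained networks look in a picture, given as the dict that the camera call returned (one of the last four; its "shot" number tells which), for a name from the list of things; names that differ only in an ending like _2 or _b are one class to them, and where a whole thing is asked for, a point or a joint stands for the part that bears it (a point fixed in the world has none). Each returns a list of dicts, best first, with "confidence" (0 to 1); they miss things now and then, are a little off and sometimes report something else, mostly with a low value. They report only what shows in the picture. A call takes as long as a camera call. They do not tell look-alikes from the thing itself.
- nets.spot_in(name, picture): "rect" ([left, top, right, bottom] in pixels, round what is visible of it).
The state is a dict: "time_s": time; "joints": joint angles; "dq": joint speeds; "tau": joint torques, N m; "eef_pos": TCP position; "ee_rot": TCP orientation; "force": force on the tool from outside, world axes, zero at the start; "wrist_torque": the same for the moment, N m; "grip_width": opening from 0.0 (shut) to 1.0 (fully open).
Only numpy, scipy, OpenCV 4.12 (cv2) and the standard library are available. Lean on these libraries where they do the work, as an engineer would, in place of code of your own. Each camera call takes 0.05 s, during which the arm holds its last target. There are 200 camera calls.

## Working session

There is one attempt and no reset: what is moved stays moved. The work goes in short steps, Python scripts to look and compute and a tool call to move; the robot and the scene stay as the last step left them, time stands still between calls to the robot, and variables do not carry over. Pictures are saved under pics/ and viewed, about 8 in all and at most 12, crops included, and the job is handed in when it is done.

Besides the shell and the picture viewer there is one more tool, called after "Emit:" by a JSON object that holds its "name" and its "arguments". drive_tool: Moves the arm, as the interface text tells. Scaled input: -1 to 1 covers 0.12 m each way for a shift and 0.5 rad each way for a turn. Its arguments: {"type":"object","properties":{"series":{"type":"string"},"newtons":{"type":"number"}},"required":["series"]}

```bash
mkdir -p pics; cat > h.py <<'E'
import numpy as np, cv2
from rig import telemetry, eyes, ctrl, nets
def cap(n,f=None):
    p=eyes.capture(n)
    if f: cv2.imwrite('pics/'+f,cv2.cvtColor(p['frame'],cv2.COLOR_RGB2BGR))
    return p
def ray(p,u,v):
    V=np.array(p['view']);R=V[:3,:3];t=V[:3,3]
    d=np.array([(u-p['cx'])/p['fx'],-(v-p['cy'])/p['fy'],-1.])
    d=R.T@d; return -R.T@t, d/np.linalg.norm(d)
def atz(p,u,v,z):
    o,d=ray(p,u,v); return o+d*(z-o[2])/d[2]
def proj(p,X):
    V=np.array(p['view']);c=V[:3,:3]@np.array(X)+V[:3,3]
    return np.array([p['cx']+p['fx']*c[0]/-c[2],p['cy']+p['fy']*-c[1]/-c[2]])
def tri(*prs):
    A=np.zeros((3,3));b=np.zeros(3)
    for p,u,v in prs:
        o,d=ray(p,u,v);M=np.eye(3)-np.outer(d,d);A+=M;b+=M@o
    X=np.linalg.solve(A,b); return X,[proj(p,X)-[u,v] for p,u,v in prs]
E
python3 - <<'E'
from h import *
s=telemetry.sense();print(s);print(ctrl.grip_depth)
ims=[]
for n in ['scene','side','wrist']:
    p=cap(n,n+'0.png');print(n,{k:v for k,v in p.items() if k not in('frame','view')},np.round(p['view'],3).tolist())
    o,_=ray(p,320,240);print('cam',o)
    for t in ['squeegee','grip','eye','rest','stand','flap','solder_spool']:
        print(t,[(np.round(r['rect']).tolist(),round(r['confidence'],2)) for r in nets.spot_in(t,p)])
E
```

```text
{'time_s': 0.0, 'joints': array([-2.23449375e-01,  3.13431545e-01,  1.49843921e+00, -1.04868228e-05,
        1.33101167e+00, -2.23412119e-01]), 'dq': array([ 2.73425303e-05,  2.45775491e-04,  2.30145481e-04, -1.48047888e-03,
        1.13120175e-03,  1.73620693e-03]), 'tau': array([-5.78409599e-04, -4.12261176e+01, -2.59742296e+01, -3.58453699e-04,
        4.11797926e-03, -1.23038126e-05]), 'eef_pos': array([5.24738208e+02, 1.87356473e-02, 2.30743722e+02]), 'ee_rot': array([-5.42997343e-04,  7.07118923e-01,  7.07094345e-01, -3.47940113e-04]), 'force': array([ 0.32968713,  0.23701365, -0.19963446]), 'wrist_torque': array([0.02035226, 0.00483283, 0.01450857]), 'grip_width': 1.0028630849232851}
18.700000000000003
scene {'fx': 616.0325166452436, 'fy': 616.0325166452436, 'cx': 321.0331073461284, 'cy': 233.99701504427443, 'shot': 1} [[0.529, -0.848, 0.023, -401.841], [0.546, 0.361, 0.756, -324.319], [-0.65, -0.388, 0.654, -829.707], [0.0, 0.0, 0.0, 1.0]]
cam [-149.41756039 -545.76874789  796.79529261]
squeegee [([292.0, 298.0, 350.0, 407.0], 0.97), ([338.0, 262.0, 373.0, 332.0], 0.89), ([37
[... 1086 characters left out ...]
: 349.9636800965672, 'fy': 349.9636800965672, 'cx': 317.6671203528731, 'cy': 237.7231496009787, 'shot': 3} [[1.0, 0.0, 0.001, -526.739], [0.0, 0.962, -0.273, 36.576], [-0.001, 0.273, 0.962, -379.216], [0.0, 0.0, 0.0, 1.0]]
cam [526.34479243  68.32222391 375.35338287]
squeegee [([240.0, 384.0, 252.0, 406.0], 0.64), ([95.0, 430.0, 141.0, 480.0], 0.58)]
grip [([241.0, 387.0, 255.0, 406.0], 0.78), ([96.0, 430.0, 144.0, 478.0], 0.62)]
eye [([96.0, 429.0, 141.0, 478.0], 0.61), ([244.0, 389.0, 253.0, 408.0], 0.48)]
rest [([231.0, 365.0, 280.0, 410.0], 0.73)]
stand [([352.0, 240.0, 496.0, 378.0], 0.56)]
flap [([353.0, 239.0, 499.0, 382.0], 0.69), ([377.0, 331.0, 391.0, 339.0], 0.59)]
solder_spool []
```

View pics/scene0.png

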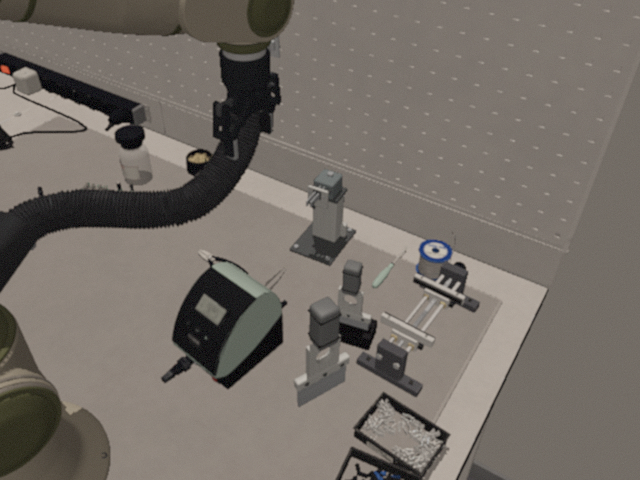

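View pics/side0.png

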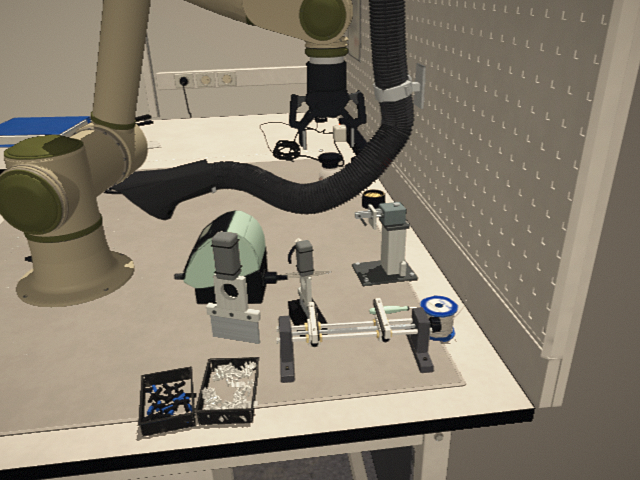

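The squeegee meant is the smaller one, in the rest (scene ~(352,290), side ~(305,270)). The larger free-standing one is a decoy. The stand is at scene (325,215) and side (393,245), and a hose crosses above. Next I'll zoom in on both.

```bash
python3 - <<'E'
import cv2,numpy as np
a=cv2.imread('pics/scene0.png');b=cv2.imread('pics/side0.png')
f=lambda i,x,y,w,h:cv2.resize(i[y:y+h,x:x+w],(400,300),interpolation=cv2.INTER_CUBIC)
cv2.imwrite('pics/c1.png',np.vstack([np.hstack([f(a,300,255,120,90)[:, :],f(b,260,235,120,90)]),np.hstack([f(a,270,165,120,90),f(b,330,195,120,90)])]))
from h import *
E
python3 - <<'E'
from h import *
a=cap('scene');b=cap('side')
for n,u,v in [('grip',(353,276),(306,256)),('rest',(358,332),(307,314)),('standtop',(329,182),(395,214)),('spool',(436,260),(440,316)),('hosetip',(5,235),(150,190)),('hosemid',(200,180),(305,200)),('hosehi',(250,130),(375,170))]:
    X,e=tri((a,*u),(b,*v));print(n,X.round(),np.round(e,1).tolist())
E
```

```text
grip [ 453. -245.  135.] [[0.0, -0.3], [-0.2, 0.3]]
rest [ 446. -265.   31.] [[0.1, -3.3], [-1.9, 2.5]]
standtop [644. -85. 129.] [[-0.1, 0.8], [0.4, -0.7]]
spool [ 667. -304.   32.] [[0.1, -0.8], [-0.5, 0.7]]
hosetip [167. 180. 158.] [[1.0, 32.1], [9.8, -18.5]]
hosemid [499. 101. 118.] [[-0.8, 13.5], [5.2, -9.7]]
hosehi [649.  98. 165.] [[-0.6, 5.0], [2.1, -3.8]]
```

View pics/c1.png

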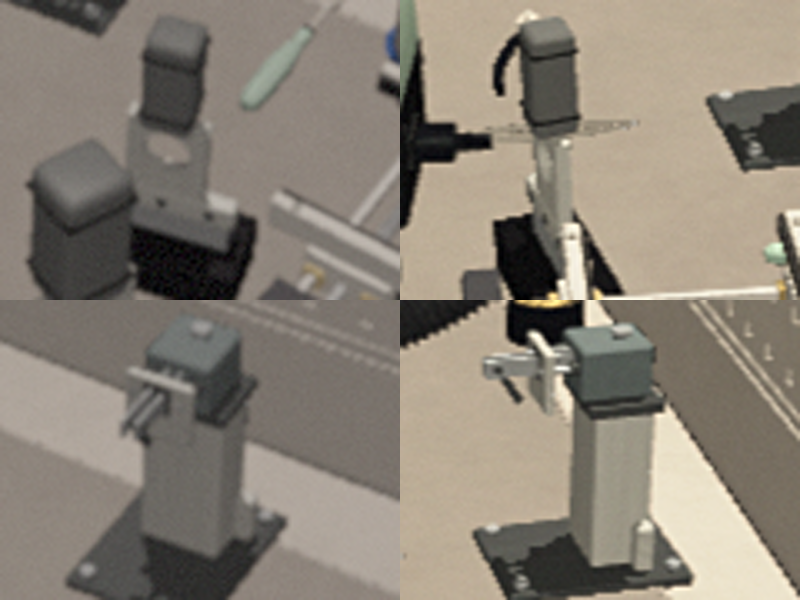

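Emit:
{"name": "drive_tool", "arguments": {"series": "-0.3 0 -0.1 0 0 0 1; -0.65 0 -0.15 0 0 0 1; -1 0 -0.15 0 0 0 1; -1 0 -0.15 0 0 0 1; -1 0 -0.15 0 0 0 1; -1 0 -0.15 0 0 0 1"}}

```text
time_s: 1.9
eef_pos: [525.0, -119.2, 249.3]
ee_rot: [-0.0, 0.707, 0.707, 0.0]
force: [0.1, -0.3, 0.0]
grip_width: 1.003
```

```bash
python3 - <<'E'
from h import *
p=cap('wrist','w1.png');s=telemetry.sense();print(s['time_s'],s['eef_pos'],s['ee_rot'],s['force'])
import pickle;pickle.dump(p,open('w1.pkl','wb'))
for t in ['grip','rest','stand','flap']:
    print(t,[(np.round(r['rect']).tolist(),round(r['confidence'],2)) for r in nets.spot_in(t,p)])
a=cap('scene');b=cap('side')
for n,u,v in [('decoytop',(322,307),(226,240)),('decoybot',(300,402),(212,338)),('clamp',(245,90),(400,90))]:
    X,e=tri((a,*u),(b,*v));print(n,X.round(),np.round(e,1).tolist())
E
```

```text
1.95 [ 525.05998702 -119.00246683  249.33490719] [-6.95674144e-05  7.06644253e-01  7.07569001e-01  6.83884335e-05] [-0.38287654  1.23025864  0.01577243]
grip [([203.0, 282.0, 264.0, 405.0], 0.96), ([81.0, 305.0, 161.0, 364.0], 0.92)]
rest [([228.0, 269.0, 282.0, 347.0], 0.82)]
stand [([352.0, 128.0, 508.0, 222.0], 0.56)]
flap []
decoytop [ 330. -264.  185.] [[-0.1, 1.3], [0.6, -0.9]]
decoybot [ 291. -256.    4.] [[0.1, 3.5], [1.9, -2.4]]
clamp [672. 102. 293.] [[6.5, -22.2], [-11.1, 17.1]]
```

View pics/w1.png

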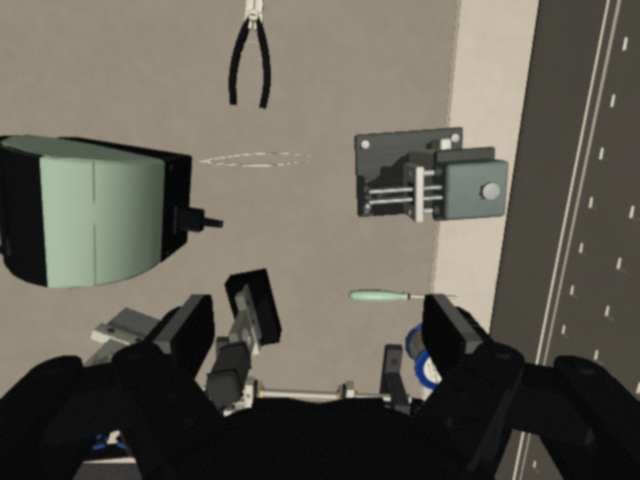

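```bash
python3 - <<'E'
from h import *
import pickle
p=pickle.load(open('w1.pkl','rb'))
for n,u,v,z in [('restA',225,275,30),('restB',266,269,30),('restC',282,340,30),
 ('baseA',355,135,8),('baseB',462,127,8),('baseC',357,215,8),
 ('pegend1',369,192,139),('pegend2',369,203,139),('pegin1',412,189,139),('pegin2',412,200,139),
 ('plt1',412,168,147),('plt2',414,220,147),('plt3',424,220,147),('car1',443,163,147),('car2',505,160,147),('car3',507,217,147),('car4',443,220,147),('griptop1',220,338,160),('griptop2',251,342,160),('griptop3',208,375,160),('griptop4',238,383,160)]:
    print(n,atz(p,u,v,z).round(1))
E
python3 - <<'E'
import cv2,numpy as np
a=cv2.imread('pics/w1.png')
f=lambda x,y,w,h:cv2.resize(a[y:y+h,x:x+w],(400,600),interpolation=cv2.INTER_CUBIC)
cv2.imwrite('pics/c2.png',np.hstack([f(195,262,100,150),cv2.resize(a[120:240,350:510],(400,300),interpolation=cv2.INTER_CUBIC).repeat(1,0) if 0 else np.vstack([cv2.resize(a[115:235,350:510],(400,300),interpolation=cv2.INTER_CUBIC),np.zeros((300,400,3),np.uint8)])]))
E
```

```text
restA [ 423.7 -197.    30. ]
restB [ 469.6 -189.8   30. ]
restC [ 484.9 -278.8   30. ]
baseA [566.1 -47.2   8. ]
baseB [678.3 -39.    8. ]
baseC [ 570.9 -133.4    8. ]
pegend1 [564.  -88.3 139. ]
pegend2 [564.3 -96.4 139. ]
pegin1 [595.1 -86.1 139. ]
pegin2 [595.7 -94.1 139. ]
plt1 [591.9 -70.4 147. ]
plt2 [ 596.1 -107.3  147. ]
plt3 [ 603.3 -107.3  147. ]
car1 [613. -67. 147.]
car2 [655.6 -64.9 147. ]
car3 [ 662.9 -105.1  147. ]
car4 [ 617.  -107.3  147. ]
griptop1 [ 453.  -195.6  160. ]
griptop2 [ 476.2 -199.   160. ]
griptop3 [ 441.2 -228.2  160. ]
griptop4 [ 464.2 -235.6  160. ]
```

View pics/c2.png

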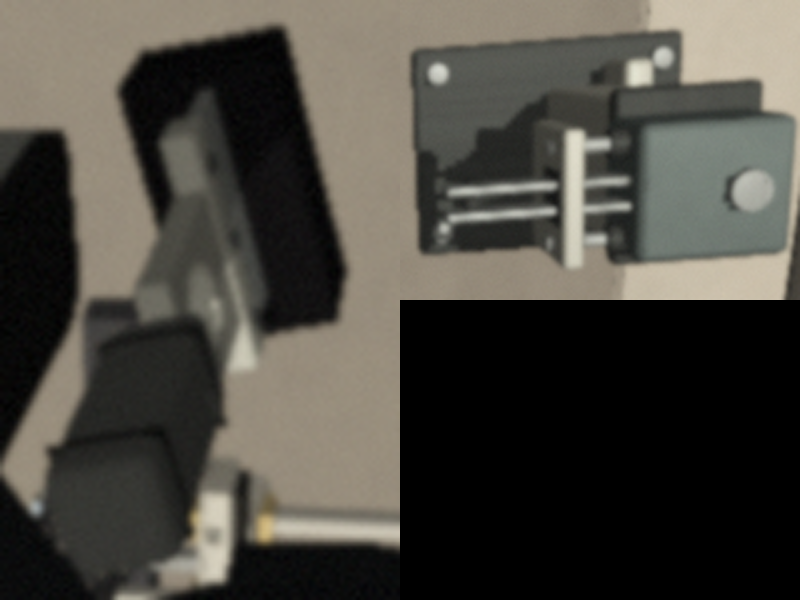

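Emit:
{"name": "drive_tool", "arguments": {"series": "-0.3 -0.2 0 0 0 -0.1 1; -0.65 -0.4 0 0 0 -0.2 1; -1 -0.59 0 0 0 -0.33 1; -1 -0.59 0 0 0 -0.33 1; -1 -0.59 0 0 0 -0.33 1; -1 -0.59 0 0 0 -0.33 1"}}

```text
time_s: 2.85
eef_pos: [454.8, -238.8, 249.4]
ee_rot: [0.0, 0.646, 0.763, 0.0]
force: [0.4, 0.1, 0.3]
grip_width: 1.001
```

```bash
python3 - <<'E'
from h import *
p=cap('wrist');s=telemetry.sense();print(s['time_s'],s['eef_pos'],s['ee_rot'],s['force'])
im=cv2.cvtColor(p['frame'],cv2.COLOR_RGB2BGR)
cv2.imwrite('pics/c3.png',cv2.resize(im[140:380,170:490],(800,600),interpolation=cv2.INTER_CUBIC))
import pickle;pickle.dump(p,open('w2.pkl','wb'))
for t in ['grip','rest']:
    print(t,[(np.round(r['rect']).tolist(),round(r['confidence'],2)) for r in nets.spot_in(t,p)])
E
```

```text
2.9 [ 454.87948488 -238.62283903  249.37451358] [2.43714416e-05 6.45689312e-01 7.63600222e-01 1.17369347e-04] [0.43404011 0.63219813 0.09788416]
grip [([68.0, 188.0, 234.0, 297.0], 0.81), ([291.0, 177.0, 329.0, 260.0], 0.79)]
rest [([291.0, 166.0, 336.0, 250.0], 0.57)]
```

View pics/c3.png

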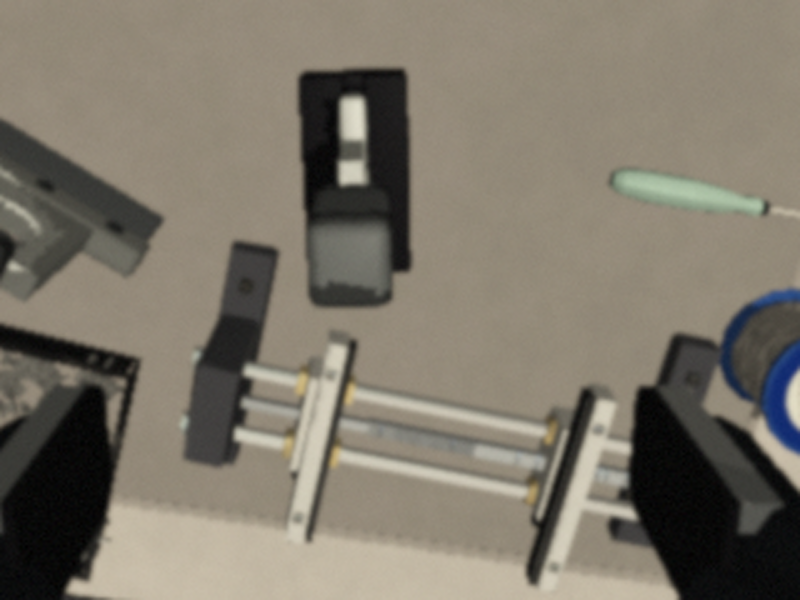

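```bash
python3 - <<'E'
from h import *
import pickle
p=pickle.load(open('w2.pkl','rb'))
s=telemetry.sense();from scipy.spatial.transform import Rotation as R
q=s['ee_rot'];Rm=R.from_quat([q[1],q[2],q[3],q[0]]).as_matrix();t=np.array(s['eef_pos'])
for n,u,v,z in [('rA',300,73,30),('rB',405,70,30),('rC',410,268,30),('gTL',314,226,160),('gTR',390,222,160),('gBR',391,300,160),('gBL',312,304,160),('web',353,95,50),('web2',340,140,58),('web3',366,140,58)]:
    X=atz(p,170+u*.4,140+v*.4,z);print(n,X.round(1),'tool',(Rm.T@(X-t)).round(1))
E
```

```text
rA [ 422.2 -205.8   30. ] tool [ 37.8 -26.8 219.3]
rB [ 464.3 -197.5   30. ] tool [ 39.   16.2 219.4]
rC [ 481.5 -280.6   30. ] tool [-45.8  19.2 219.4]
gTL [ 440. -234.  160.] tool [  7.1 -13.8  89.3]
gTR [ 460.5 -229.4  160. ] tool [ 8.2  7.1 89.4]
gBR [ 464.7 -251.8  160. ] tool [-14.5   7.5  89.3]
gBL [ 442.9 -256.6  160. ] tool [-15.7 -14.8  89.3]
web [ 445.  -208.9   50. ] tool [ 31.   -4.8 199.3]
web2 [ 442.8 -225.8   58. ] tool [ 14.7  -9.8 191.3]
web3 [ 452.7 -224.1   58. ] tool [ 14.7   0.3 191.3]
```

Emit:
{"name": "drive_tool", "arguments": {"series": "-0.03 -0.035 0.3 0 0 -0.08 1; -0.03 -0.035 0.6 0 0 -0.08 1; -0.03 -0.035 0.85 0 0 -0.08 1; -0.03 -0.035 1 0 0 -0.08 1; -0.03 -0.035 1 0 0 -0.08 1; -0.03 -0.035 1 0 0 -0.08 1"}}

```text
time_s: 3.6
eef_pos: [451.9, -242.7, 130.1]
ee_rot: [0.0, 0.63, 0.777, 0.0]
force: [-0.0, -0.0, 0.6]
grip_width: 1.0
```

Emit:
{"name": "drive_tool", "arguments": {"series": "0 0 0.1 0 0 0 1; 0 0 0.1 0 0 0 0.5; 0 0 0.1 0 0 0 0.3; 0 0 0.1 0 0 0 0; 0 0 0.1 0 0 0 0; 0 0 0.1 0 0 0 0; 0 0 0.1 0 0 0 0; 0 0 0.1 0 0 0 0; 0 0 0.1 0 0 0 0; 0 0 0.1 0 0 0 0", "newtons": 100}}

```text
time_s: 4.6
eef_pos: [451.9, -243.0, 118.6]
ee_rot: [0.001, 0.63, 0.777, -0.0]
force: [-1.4, 0.4, 6.2]
grip_width: 0.274
```

Emit:
{"name": "drive_tool", "arguments": {"series": "0 0 -0.1 0 0 0 0; 0 0 -0.2 0 0 0 0; 0 0 -0.3 0 0 0 0; 0 0 -0.45 0 0 0 0; 0 0 -0.65 0 0 0 0; 0 0 -0.65 0 0 0 0; 0 0 -0.65 0 0 0 0"}}

```text
time_s: 5.3
eef_pos: [451.8, -242.8, 196.6]
ee_rot: [0.001, 0.63, 0.777, -0.0]
force: [1.5, 0.3, -2.8]
grip_width: 0.269
```

```bash
python3 - <<'E'
from h import *
s=telemetry.sense();print(s)
for n in ['scene','side']:
    p=cap(n,n+'1.png')
    print(n,[(np.round(r['rect']).tolist(),round(r['confidence'],2)) for r in nets.spot_in('grip',p)])
    t=s['eef_pos']; print(proj(p,t+[0,0,14]),proj(p,t+[0,0,-34.6]))
a=cv2.imread('pics/scene1.png');b=cv2.imread('pics/side1.png')
f=lambda i,x,y,w,h:cv2.resize(i[y:y+h,x:x+w],(400,500),interpolation=cv2.INTER_CUBIC)
cv2.imwrite('pics/c4.png',np.hstack([f(a,300,200,120,150),f(b,250,170,120,150)]))
E
```

```text
{'time_s': 5.3, 'joints': array([-7.21706195e-01,  3.15215856e-01,  1.58818240e+00, -2.40442333e-04,
        1.23627238e+00, -9.29792364e-01]), 'dq': array([-0.00030928,  0.02112782,  0.02674199, -0.00047123, -0.00390154,
       -0.00141047]), 'tau': array([ 4.85476130e-02, -4.33894908e+01, -2.72637302e+01,  4.21933628e-04,
        2.98076018e-02, -1.84292498e-04]), 'eef_pos': array([ 451.79243053, -242.76945734,  196.62787604]), 'ee_rot': array([ 9.55641705e-04,  6.29815250e-01,  7.76744368e-01, -1.52269484e-04]), 'force': array([ 1.5377166 ,  0.25337032, -2.81944797]), 'wrist_torque': array([-0.01808636,  0.00793934, -0.06043957]), 'grip_width': 0.2690670764721954}
scene [([294.0, 294.0, 354.0, 410.0], 0.94), ([331.0, 222.0, 375.0, 304.0], 0.78)]
[354.18876    238.19035895] [352.31280318 262.57885498]
side [([298.0, 197.0, 316.0, 294.0], 0.76), ([204.0, 232.0, 261.0, 342.0], 0.74)]
[303.13410467 212.94345074] [304.30222105 240.68416085]
```

View pics/c4.png

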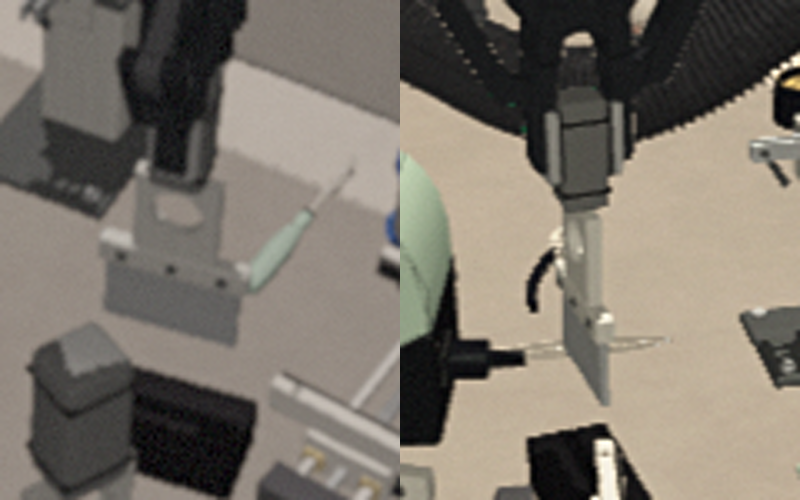

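Emit:
{"name": "drive_tool", "arguments": {"series": "0.1 0.25 0 0 0 0.05 0; 0.3 0.5 0 0 0 0.1 0; 0.5 0.65 0 0 0 0.2 0; 0.64 0.71 0 0 0 0.27 0; 0.64 0.71 0 0 0 0.27 0; 0.64 0.71 0 0 0 0.27 0"}}

```text
time_s: 6.1
eef_pos: [518.9, -149.9, 195.2]
ee_rot: [-0.001, 0.68, 0.733, -0.0]
force: [0.5, -0.6, -2.1]
grip_width: 0.265
```

Emit:
{"name": "drive_tool", "arguments": {"series": "0.2 0.05 0 0 0 0 0; 0.35 0.1 0.1 0 0 0 0; 0.47 0.16 0.2 0 0 0 0; 0.47 0.16 0.25 0 0 0 0; 0.47 0.16 0.25 0 0 0 0; 0.47 0.16 0.25 0 0 0 0"}}

```text
time_s: 6.7
eef_pos: [533.7, -93.5, 165.5]
ee_rot: [-0.0, 0.681, 0.733, -0.0]
force: [0.2, -0.2, -2.7]
grip_width: 0.268
```

```bash
python3 - <<'E'
from h import *
s=telemetry.sense();print(s['eef_pos'],s['ee_rot'],s['force'],s['wrist_torque'])
import pickle
P={}
for n in ['scene','side','wrist']:
    p=P[n]=cap(n,n+'2.png')
    t=s['eef_pos']; print(n,'eye pred',proj(p,t+[0,0,-34.6]),'pivot',proj(p,[572,-91,135]),'pegend',proj(p,[564,-91.5,135]))
pickle.dump(P,open('P2.pkl','wb'))
a=cv2.imread('pics/scene2.png');b=cv2.imread('pics/side2.png');
f=lambda i,x,y,w,h:cv2.resize(i[y:y+h,x:x+w],(400,400),interpolation=cv2.INTER_CUBIC)
cv2.imwrite('pics/c5.png',np.hstack([f(a,270,160,80,80),f(b,330,180,80,80)]))
E
```

```text
[533.71132789 -93.4669588  165.45715501] [-2.89724102e-04  6.80742702e-01  7.32522434e-01 -4.15994373e-04] [ 0.24161475 -0.21828324 -2.67814585] [-0.031892   -0.10542378  0.04384543]
scene eye pred [299.36398707 215.22060182] pivot [310.27085257 201.38317629] pegend [308.02779244 203.83018955]
side eye pred [339.69516235 218.27088748] pivot [359.25169566 214.29369906] pegend [355.17973302 214.70143687]
wrist eye pred [314.73467143 268.98360756] pivot [386.51088389 272.36717707] pegend [371.5126627  272.21542035]
```

View pics/c5.png

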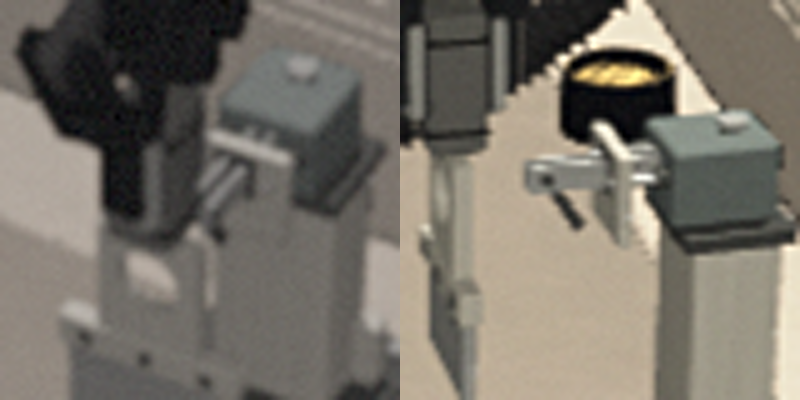

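Held upright, with the eye at scene (300,215) as predicted. The peg end and pivot in the side view, (355.6,215.5) and (358,215.6), match my estimate. I'll advance slowly and watch the force.

Emit:
{"name": "drive_tool", "arguments": {"series": "-0.004 0.05 -0.012 0 0 0 0; -0.004 0.1 -0.012 0 0 0 0; -0.004 0.15 -0.012 0 0 0 0; -0.004 0.19 -0.012 0 0 0 0; -0.004 0.19 -0.012 0 0 0 0"}}

```text
time_s: 7.35
eef_pos: [557.2, -91.8, 166.9]
ee_rot: [-0.0, 0.681, 0.733, -0.0]
force: [0.7, -0.3, -2.0]
grip_width: 0.268
```

Emit:
{"name": "drive_tool", "arguments": {"series": "0 0.02 0 0 0 0 0; 0 0.04 0 0 0 0 0; 0 0.06 0 0 0 0 0; 0 0.08 0 0 0 0 0; 0 0.08 0 0 0 0 0"}}

```text
time_s: 7.85
eef_pos: [567.0, -91.1, 166.9]
ee_rot: [-0.0, 0.68, 0.733, -0.0]
force: [-0.2, -0.6, -2.4]
grip_width: 0.268
```

```bash
python3 - <<'E'
from h import *
s=telemetry.sense();print(s['eef_pos'],s['ee_rot'],s['force'],s['wrist_torque'])
for n in ['scene','side']:
    p=cap(n,n+'3.png')
    print(n,proj(p,s['eef_pos']+[0,0,-34.6]))
a=cv2.imread('pics/scene3.png');b=cv2.imread('pics/side3.png');
f=lambda i,x,y,w,h:cv2.resize(i[y:y+h,x:x+w],(400,400),interpolation=cv2.INTER_CUBIC)
cv2.imwrite('pics/c6.png',np.hstack([f(a,280,160,70,70),f(b,335,180,70,70)]))
E
```

```text
[566.95061585 -91.0500273  166.88943633] [-4.92856891e-05  6.80491273e-01  7.32756156e-01 -2.04486252e-04] [-0.17781724 -0.6439735  -2.37768015] [ 0.05089288 -0.00199163  0.02634119]
scene [308.71485226 204.0976907 ]
side [356.64906348 215.80211005]
```

View pics/c6.png

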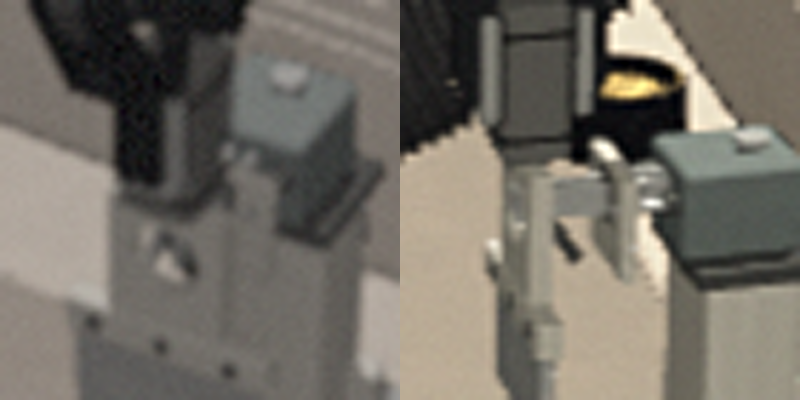

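Emit:
{"name": "drive_tool", "arguments": {"series": "0 0.02 0 0 0 0 0; 0 0.05 0 0 0 0 0; 0 0.08 0 0 0 0 0; 0 0.11 0 0 0 0 0; 0 0.13 0 0 0 0 0; 0 0.13 0 0 0 0 0"}}

```text
time_s: 8.55
eef_pos: [582.5, -89.8, 166.7]
ee_rot: [-0.0, 0.68, 0.733, -0.0]
force: [0.3, 0.1, -2.9]
grip_width: 0.269
```

Emit:
{"name": "drive_tool", "arguments": {"series": "0 0.01 0 0 0 0 0; 0 0.02 0 0 0 0 0; 0 0.035 0 0 0 0 0; 0 0.05 0 0 0 0 0; 0 0.06 0 0 0 0 0; 0 0.06 0 0 0 0 0; 0 0.06 0 0 0 0 0"}}

```text
time_s: 9.25
eef_pos: [589.7, -89.3, 166.7]
ee_rot: [-0.0, 0.68, 0.733, -0.0]
force: [0.2, 0.3, -2.2]
grip_width: 0.269
```

Emit:
{"name": "drive_tool", "arguments": {"series": "0 0.01 0 0 0 0 0; 0 0.02 0 0 0 0 0; 0 0.03 0 0 0 0 0; 0 0.04 0 0 0 0 0; 0 0.04 0 0 0 0 0; 0 0.04 0 0 0 0 0"}}

```text
time_s: 9.85
eef_pos: [594.2, -89.0, 166.6]
ee_rot: [-0.001, 0.68, 0.733, -0.001]
force: [-5.4, -0.7, -1.4]
grip_width: 0.265
```

Emit:
{"name": "drive_tool", "arguments": {"series": "0 0.01 0 0 0 0 0; 0 0.02 0 0 0 0 0; 0 0.028 0 0 0 0 0; 0 0.028 0 0 0 0 0; 0 0.028 0 0 0 0 0"}}

```text
time_s: 10.35
eef_pos: [596.8, -88.8, 166.6]
ee_rot: [-0.001, 0.68, 0.733, -0.002]
force: [-8.2, -0.6, 0.7]
grip_width: 0.267
```

Emit:
{"name": "drive_tool", "arguments": {"series": "0 0.008 0 0 0 0 0; 0 0.016 0 0 0 0 0; 0 0.024 0 0 0 0 0; 0 0.024 0 0 0 0 0; 0 0.024 0 0 0 0 0"}}

```text
time_s: 10.85
eef_pos: [598.6, -88.7, 166.6]
ee_rot: [-0.003, 0.68, 0.733, -0.003]
force: [-10.4, -0.1, 2.4]
grip_width: 0.267
```

```bash
python3 - <<'E'
from h import *
s=telemetry.sense();print(s['eef_pos'],s['ee_rot'],s['force'],s['wrist_torque'])
for n in ['scene','side']:
    p=cap(n,n+'4.png')
    print(n,[(np.round(r['rect']).tolist(),round(r['confidence'],2)) for r in nets.spot_in('flap',p)])
a=cv2.imread('pics/scene4.png');b=cv2.imread('pics/side4.png');
f=lambda i,x,y,w,h:cv2.resize(i[y:y+h,x:x+w],(400,400),interpolation=cv2.INTER_CUBIC)
cv2.imwrite('pics/c7.png',np.hstack([f(a,285,160,60,60),f(b,340,190,60,60)]))
E
```

```text
[598.56559425 -88.70263857 166.5941903 ] [-0.00271498  0.6803545   0.73287327 -0.00267653] [-10.44212016  -0.09895545   2.36876708] [-0.16043068  1.87194021  0.09816071]
scene []
side []
```

View pics/c7.png

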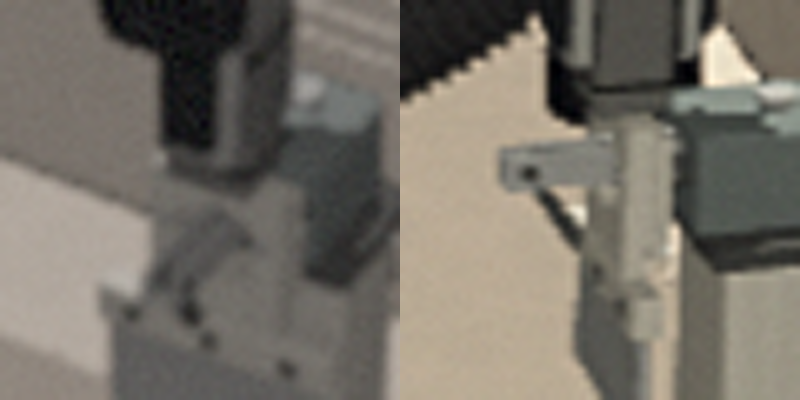

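Emit:
{"name": "drive_tool", "arguments": {"series": "0 0.012 0 0 0 0 0; 0 0.012 0 0 0 0 0; 0 0.012 0 0 0 0 0"}}

```text
time_s: 11.35
eef_pos: [598.9, -88.7, 166.6]
ee_rot: [-0.004, 0.68, 0.733, -0.004]
force: [-9.1, 0.0, 2.3]
grip_width: 0.267
```

Emit:
{"name": "drive_tool", "arguments": {"series": "0 -0.01 0 0 0 0 0; 0 -0.02 0 0 0 0 0; 0 -0.03 0 0 0 0 0; 0 -0.04 0 0 0 0 0; 0 -0.04 0 0 0 0 0; 0 -0.04 0 0 0 0 0"}}

```text
time_s: 11.95
eef_pos: [593.9, -89.1, 166.7]
ee_rot: [-0.004, 0.68, 0.733, -0.004]
force: [-5.5, -0.2, -1.0]
grip_width: 0.267
```

Emit:
{"name": "drive_tool", "arguments": {"series": "0 -0.01 0 0 0 0 0; 0 -0.02 0 0 0 0 0; 0 -0.03 0 0 0 0 0; 0 -0.03 0 0 0 0 0; 0 -0.03 0 0 0 0 0"}}

```text
time_s: 12.45
eef_pos: [591.0, -89.2, 166.8]
ee_rot: [-0.003, 0.68, 0.733, -0.003]
force: [4.4, 0.6, -5.3]
grip_width: 0.272
```

A pull of +4.4 N shows the flap is holding the eye. I'll ease forward, lower it onto the peg and release.

Emit:
{"name": "drive_tool", "arguments": {"series": "0 0.01 0.005 0 0 0 0; 0 0.01 0.01 0 0 0 0; 0 0.01 0.016 0 0 0 0; 0 0.01 0.016 0 0 0 0; 0 0.01 0.016 0 0 0 0"}}

```text
time_s: 12.95
eef_pos: [592.0, -89.2, 164.8]
ee_rot: [-0.004, 0.68, 0.733, -0.004]
force: [-2.2, 0.5, -1.5]
grip_width: 0.266
```

Emit:
{"name": "drive_tool", "arguments": {"series": "0 0 0.004 0 0 0 0.3; 0 0 0.004 0 0 0 0.35; 0 0 0.004 0 0 0 0.45; 0 0 0.004 0 0 0 0.6; 0 0 0.004 0 0 0 0.75; 0 0 0.004 0 0 0 0.75; 0 0 0.004 0 0 0 0.75; 0 0 0.004 0 0 0 0.75"}}

```text
time_s: 13.75
eef_pos: [592.0, -89.2, 164.3]
ee_rot: [-0.004, 0.68, 0.733, -0.004]
force: [0.3, -0.8, 0.2]
grip_width: 0.749
```

Emit:
{"name": "drive_tool", "arguments": {"series": "0 0 -0.1 0 0 0 0.75; 0 0 -0.3 0 0 0 0.75; 0 0 -0.6 0 0 0 0.75; 0 0 -0.9 0 0 0 0.75; -0.3 -0.3 -1 0 0 0 0.75; -0.6 -0.6 -1 0 0 0 0.75; -0.6 -0.6 -1 0 0 0 0.75; -0.6 -0.6 -1 0 0 0 0.75"}}

```text
time_s: 14.55
eef_pos: [526.4, -167.0, 286.0]
ee_rot: [-0.003, 0.681, 0.732, -0.003]
force: [0.1, 0.8, -0.4]
grip_width: 0.75
```

```bash
python3 - <<'E'
from h import *
s=telemetry.sense();print(s['time_s'],s['eef_pos'],s['force'])
for n in ['scene','side']: cap(n,n+'5.png')
a=cv2.imread('pics/scene5.png');b=cv2.imread('pics/side5.png');
f=lambda i,x,y,w,h:cv2.resize(i[y:y+h,x:x+w],(400,480),interpolation=cv2.INTER_CUBIC)
cv2.imwrite('pics/c8.png',np.hstack([f(a,270,140,100,120),f(b,330,170,100,120)]))
E
```

```text
14.55 [ 526.42832346 -166.9766209   286.0370946 ] [ 0.11645525  0.77012831 -0.37577266]
```

View pics/c8.png

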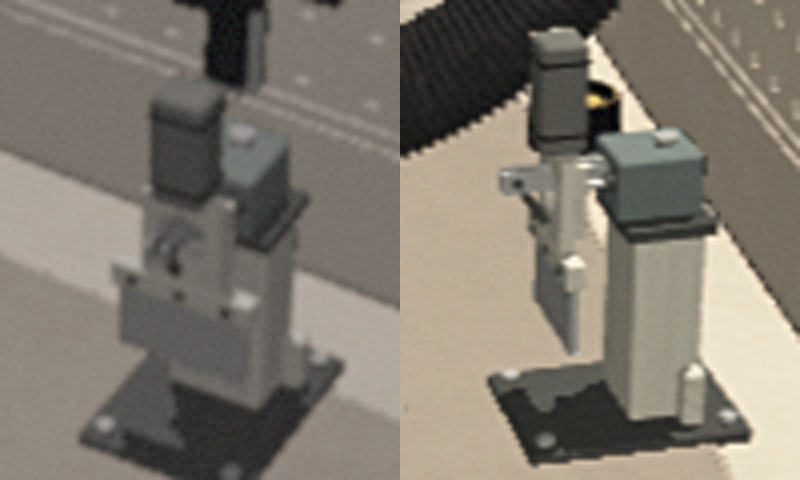

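The squeegee hangs upright on the peg (side crop ~(560,180)). The closed flap slopes down in front of it from the pivot at (513,180), and the gripper is clear. Handing in.

```bash
python3 -c "
from rig import ctrl;print(ctrl.finish_job())"
```

```text
the job is handed in; nothing more can be done
None
```

The squeegee hangs upright on the peg, caught between the sprung plate and the closed flap, and the job is handed in (no verdict reported). I lifted the smaller squeegee from the rest, slid its eye onto the peg and pressed the plate back in small steps. The last readings took about 14.6 s of the 70 s.

- **Push force:** the highest reading at the end of a step was about 10.4 N. It fell to 9.1 N on the last small push. I took that as the flap dropping or the squeegee turning slightly in the grip, and did not settle which.
- **Catch:** pulling back met +4.4 N at about 2 mm of remaining plate travel, so the flap was holding the eye before I let go.
- **Last pictures (scene and side):** they show the squeegee upright, the flap down in front of the eye and the gripper well clear. The flap network reported nothing with the squeegee on the peg, so "closed" rests on those pictures and the pull test.
- **Bystanders:** I moved none of the small tools or the spool and felt no contact with them, but took no separate check picture of them at the end.

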